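Shim the loose cork board in its clamp by feel

ROBOT

A 6-joint arm with a two-finger parallel gripper is mounted at the origin on the work surface. World frame = base frame: x ahead of the robot, y to its left, z up, the work surface at z = 0. Lengths are in m, angles in degrees, forces in N, time in s.
With the tool pointing down it reaches from about 0.3 to 0.75 m from the base axis. Payload 8.5 kg.
Tool frame: the origin (TCP) lies midway between the tips of the shut fingers; the grasp point (between the pads) lies 19 mm behind it (env.grip_depth is the distance from the TCP to the grasp point, in m); y points along the fingers, x is the direction in which the jaws open and shut, and the axes are right-handed (so a half turn about y gives the same grasp; the last joint's range is limited). The gripper opens to 85 mm and grips with 20 to 120 N. Pads are 22 mm wide; open, the fingers measure 114 mm over their backs; the gripper's body (76 mm by 85 mm) begins 54 mm behind the grasp point. The pads swing forward as they close: fully open they stand 13 mm farther back than shut.
Start: joints at [-80.575, 21.807, 74.336, -0, 83.858, -12.336], TCP at [0.204, -0.511, 0.231] pointing down, gripper open.
Joint ranges: [-178.18, 178.18], [-50.72, 133.34], [12.68, 142.11], [-81.47, 261.47], [9.98, 163.14], [-165.26, 165.26]. Speed limits (degrees/s): [136.94, 136.94, 180, 180, 180, 180].

INTERFACE

Orientations are given as a 3x3 rotation matrix whose columns are the frame's x, y, z axes.
In Python, from rig import env gives the robot as it stands.
- The arm moves only by the shell command python3 -m inch 'ROWS' [FORCE]. ROWS is JSON, a list that holds one entry, the list of rows, each a list of 7 numbers: the gripper command: -1 is shut, 1 is fully open, values between are in proportion, then the shift along the world's x, y, z in cm, then the turn, a rotation vector about the world's x, y, z in degrees. In form: [[[grip, dx, dy, dz, rx, ry, rz], ...]]. A call has 1 to 20 rows; each row is the pose to reach, as a shift and turn from the pose commanded when the call began; what a row does not reach only later rows make up. A row lasts 1/8 s, in which the tool goes at most 62.5 mm and 10.7 degrees, less where a joint would pass 70% of its speed; a pose out of reach is approached as far as the arm can. A call with a gripper value outside its range is refused whole. The fingers move at their own pace and stop on an object; FORCE is the grip in N (left out, the last holds). Time passes only in rows, so rows that repeat a pose let the fingers close. It gives the time, the measured TCP pose, the force and the opening at its end, in the units of the state.
- env.observe(): the state, without advancing time (a new reading comes with each control period).
- env.get_image(name): name is "scene" or "top" or "wrist"; returns a dict with "frame" (480x640x3 uint8, red, green, blue), "mtx" (3x3 intrinsics, pixels), "rvec" (rotation vector, rad) and "tvec" (3), from world to camera coordinates, as OpenCV has them. Camera axes: x right, y down, z forward; pixel columns grow to the right and rows downward; lengths in m; the calibration is good to about 2 mm. A picture is of the moment at which its call begins. There is no depth.
- env.close_job(): hands the job in, once; it reports no verdict.
The state is a dict: "time_s": time; "q": joint angles; "qvel": joint speeds; "joint_efforts": joint torques, N m; "position": TCP position; "tool_rot": TCP orientation; "ft_force": force on the tool from outside, world axes, zero at the start; "wrist_torque": the same for the moment, N m; "grip_width": finger opening in m.
Only numpy, scipy, OpenCV 4.12 (cv2) and the standard library are available. Lean on these libraries where they do the work, as an engineer would, in place of code of your own. Each camera call takes 0.05 s, during which the arm holds its last target.

TASK

The cork board is loose in the white clamp. Take the tapered metal blade out of its wooden block and slide it tip down into the gap between the board and the clamp's sprung pad, centred on the pad and with its flat face against the board, pushing down gently until it drags and resists a firm fingertip push of about 10 N; never press the board with 22 N or more. Leave the blade standing there, wedged and upright, and leave the other things on the shelf where they are.

Things in the scene. Friction and masses are not known exactly. Their poses are not given: they have to be found in the camera images.
- shim_grip (a point): middle of the grip (22 mm along x, 42 mm along y, 40 mm high) on top of the bare aluminium blade; the whole is one piece, 70 g, 150 mm tall, tip down, z up. The grip's underside is 20 mm below this point, the blade's flat face 8 mm to -x of it. x points from the flat to the tapered face. At the start its yaw is within 1 rad of the clamp's.
- shim_tip (a point): the blade's tip: middle of the lower edge of its flat face, 130 mm below and 8 mm to -x of shim_grip (same axes). The blade is 110 mm long, 26 mm wide (y); its -x face is flat and upright, its +x face tapers: 3 mm thick at the tip, 0.12 mm more per mm upward.
- stand: fixed wooden block, 70 x 70 x 120 mm high, on the shelf; origin under its centre, z up. The blade hangs in its upright slot (18.5 x 29.5 mm, 117 mm deep), the grip's underside resting on the block's top; draw it straight up over 112 mm to free it.
- clamp: white clamp head, fixed, holding the board. Origin 6 mm above the shelf below the middle of the board's front face, which is the plane x = 0; z up, y along the board. At +x a sprung pad faces the board: 30 mm wide, y = 0 at its middle, z from 94 to 118 mm, leaning back with the blade's 0.12 taper so the gap widens upward. Solid below z = 20 mm; post behind the pad up to z = 120 mm.
- gap_mouth (a point): middle of the top edge of the board's front face (clamp's x = 0, y = 0, z = 123 mm; clamp's axes), where the gap opens upward. The tip enters just to +x of it, blade x along clamp x. The gap at the pad's lower edge is 4 to 9.5 mm, differs each time and is not told: the depth that fits must be felt. The pad gives to +x up to 8 mm, 12 N per mm.
- board: framed cork board, 110 x 110 x 12 mm (12 mm to -x of its face), top edge rounded 3 mm, fixed in the clamp, same origin and axes; it does not give. Friction on the blade is about 0.6, so pushing the fitting blade down with F presses the board with about 0.75 F; 3 to 14 N is right, 22 N or more is too much.
- jar: empty open baby food jar of clear glass, 58 mm across, 66 mm high, with a slightly narrower neck; origin under its centre. Bystander.
- heart1: pink ceramic heart magnet lying flat, about 37 mm, 9 mm thick; origin under its centre. Bystander.
- heart2: a second pink ceramic heart magnet, the same size; origin under its centre. Bystander.
- opener: stainless can opener lying flat, about 140 mm long, 17 mm high; origin underneath near its head, handles toward its -x. Bystander.
- tin: plain steel tin can, 72 mm across, 80 mm high; origin under its centre. Bystander.
- spice: small lidded spice jar, 44 mm across, 85 mm high; origin under its centre. Bystander.
- eggcup: white ceramic egg cup, 48 mm across, 50 mm high; origin under its centre. Bystander.

How it is judged (in metres and radians):
On the way, in this order (a step that is already met when the one before it is completed fails the run):
1. the blade is drawn up clear of its block (z of shim_tip in the frame of stand above 0.121 m), for 0.1 s.
2. the blade's tip is between the board and the pad, flat face to the board (x of shim_tip in the frame of clamp between -0.004 and 0.005 m and y of shim_tip in the frame of clamp between -0.012 and 0.012 m and z of shim_tip in the frame of clamp between 0.021 and 0.092 m and angle between shim_tip's own z axis and vertical below 0.15 rad and angle between the x axis of shim_tip and the x axis of clamp, either way round below 0.2 rad), for 0.1 s.
At the end, for the whole second after the job is handed in: The blade stands released and still in the gap: its tip 2 to 73 mm below the pad's lower edge, flat face within 5 mm of the board's face and within 12 mm of the middle of the pad, upright within 0.1 rad and square to the board within 0.15 rad, wedged so that it presses on the board with 3 to 14 N (x of shim_tip in the frame of clamp between -0.004 and 0.005 m and y of shim_tip in the frame of clamp between -0.012 and 0.012 m and z of shim_tip in the frame of clamp between 0.021 and 0.092 m and contact force between shim and board between 3 and 14 N and angle between shim_tip's own z axis and vertical below 0.1 rad and angle between the x axis of shim_tip and the x axis of clamp, either way round below 0.15 rad and linear speed of shim below 0.01 m/s); the robot touches nothing.
It fails at once if the blade presses the cork board with 22 N or more (forced) (contact force between shim and board above 22 N).
It fails at once if another thing on the shelf is moved by more than 25 mm (distance of any of jar, heart1, heart2, opener, tin, spice, eggcup from where it was at the start of the episode above 0.025 m).
It also fails if it takes over 38 s, if anything falls off the work surface, if the arm or the gripper's body presses on something with over 40 N, if the wrist force passes 120 N, or if a joint passes its speed limit or range.

## Working session

There is one attempt and no reset: what is moved stays moved. The work goes in short steps, Python scripts to look and compute and a shell command to move; the robot and the scene stay as the last step left them, time stands still between calls to the robot, and variables do not carry over. Pictures are saved under pics/ and viewed, and the job is handed in when it is done.

```bash
ls; mkdir -p pics
python3 - <<'E'
from rig import env
import cv2
for n in ("scene","top","wrist"):
    im=env.get_image(n); cv2.imwrite(f"pics/{n}0.png",cv2.cvtColor(im["frame"],cv2.COLOR_RGB2BGR))
print(env.observe()["time_s"])
E
```

```text
pics
0.15
```

View pics/scene0.png

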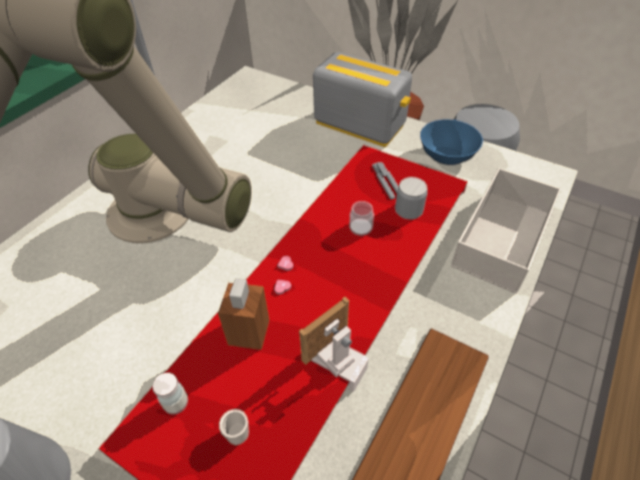

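View pics/top0.png

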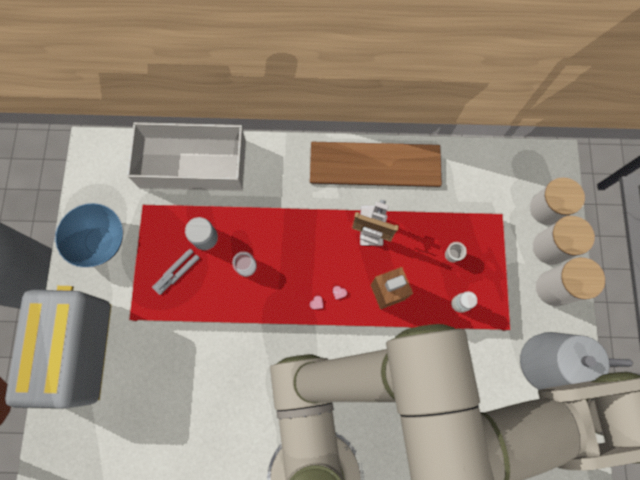

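View pics/wrist0.png

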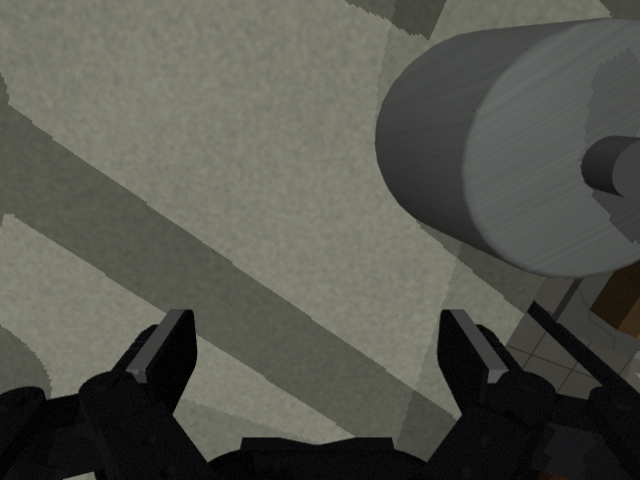

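```bash
cat > h.py <<'E'
import numpy as np, cv2
from rig import env
def crop(n,out,x0,y0,w,h,s,im=None):
    im=im or env.get_image(n)
    c=im["frame"][y0:y0+h,x0:x0+w]
    cv2.imwrite(out,cv2.cvtColor(cv2.resize(c,None,fx=s,fy=s,interpolation=cv2.INTER_CUBIC),cv2.COLOR_RGB2BGR))
    return im
def cal(im): return cv2.Rodrigues(np.array(im["rvec"],float))[0],np.array(im["tvec"],float).ravel(),np.array(im["mtx"],float)
def onz(im,u,v,z):
    R,t,K=cal(im); d=R.T@np.linalg.inv(K)@np.array([u,v,1.]); c=-R.T@t
    return c+d*(z-c[2])/d[2]
def proj(im,P):
    return cv2.projectPoints(np.array(P,float).reshape(-1,3),np.array(im["rvec"],float),np.array(im["tvec"],float),np.array(im["mtx"],float),None)[0].reshape(-1,2)
E
python3 - <<'E'
from h import *
im=crop("top","pics/t1.png",330,190,150,120,5)
R,t,K=cal(im);print(-R.T@t,K[0])
im2=crop("scene","pics/s1.png",210,260,170,130,4.7)
R,t,K=cal(im2);print(-R.T@t,K[0])
E
```

```text
[0.26432511 0.00230359 1.34367725] [495.31811555   0.         320.00788291]
[ 0.86853236 -0.52739098  0.89844248] [472.97677562   0.         322.36165266]
```

View pics/t1.png

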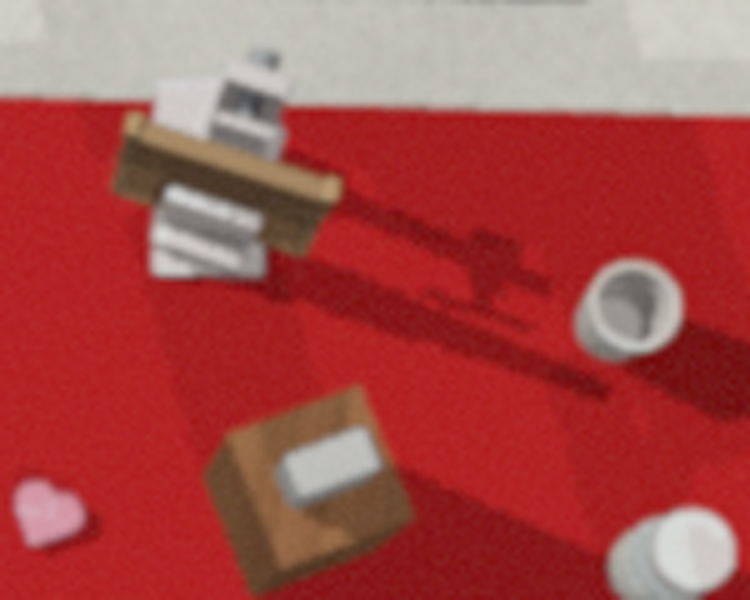

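View pics/s1.png

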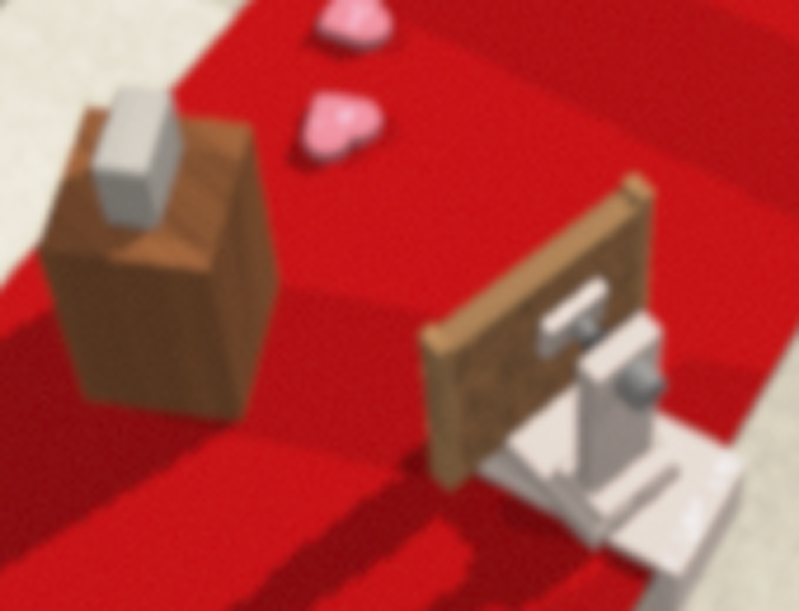

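Run:
```python
from h import *
im=env.get_image("top"); im2=env.get_image("scene")
f=lambda u,v,z:onz(im,330+u/5,190+v/5,z).round(4)
g=lambda u,v,z:onz(im2,210+u/4.7,260+v/4.7,z).round(4)
# board top front/back corners z=.129
for p in [(130,118),(340,180),(118,140),(325,200)]: print("board",f(*p,.129))
for p in [(430,345),(640,180)]: print("board scn",g(*p,.129))
for p in [(278,463),(362,428),(382,462),(297,500)]: print("grip top",f(*p,.16))
for p in [(118,88),(172,92),(150,172),(95,165)]: print("grip scn",g(*p,.16))
for p in [(228,435),(360,388),(412,518),(282,570)]: print("stand",f(*p,.12))
o=env.observe();print(o["position"],o["tool_rot"],o["q"],o["grip_width"],env.grip_depth)
w=env.get_image("wrist");R,t,K=cal(w);print(-R.T@t,R[2])
```

```text
board [ 0.6591 -0.087   0.129 ]
board [ 0.6287 -0.1946  0.129 ]
board [ 0.6471 -0.0809  0.129 ]
board [ 0.6179 -0.1868  0.129 ]
board scn [ 0.5979 -0.1685  0.129 ]
board scn [ 0.6311 -0.0585  0.129 ]
grip top [ 0.4757 -0.1577  0.16  ]
grip top [ 0.494  -0.1987  0.16  ]
grip top [ 0.4775 -0.2082  0.16  ]
grip top [ 0.4578 -0.1668  0.16  ]
grip scn [ 0.4325 -0.1469  0.16  ]
grip scn [ 0.453  -0.1372  0.16  ]
grip scn [ 0.4695 -0.1737  0.16  ]
grip scn [ 0.4483 -0.1823  0.16  ]
stand [ 0.4965 -0.1381  0.12  ]
stand [ 0.5223 -0.2048  0.12  ]
stand [ 0.4568 -0.2298  0.12  ]
stand [ 0.4291 -0.1648  0.12  ]
[ 0.20389892 -0.51073497  0.23121129] [[ 3.70736342e-01 -5.40394808e-05  9.28738156e-01]
 [-9.28738120e-01  2.63052590e-04  3.70736343e-01]
 [-2.64341377e-04 -9.99999964e-01  4.73346292e-05]] [-8.05736186e+01  2.18129142e+01  7.43446257e+01 -5.89345414e-04
  8.38578354e+01 -1.23345924e+01] 0.0856694465322217 0.0187
[ 0.27396755 -0.48340147  0.37318439] [-0.27277011 -0.10923467 -0.95585786]
```

```bash
cat >> h.py <<'E'
def tri(obs):
    A=[];b=[]
    for im,(u,v) in obs:
        R,t,K=cal(im); d=R.T@np.linalg.inv(K)@np.array([u,v,1.]); d/=np.linalg.norm(d); c=-R.T@t
        M=np.eye(3)-np.outer(d,d); A.append(M); b.append(M@c)
    x,*_=np.linalg.lstsq(np.vstack(A),np.hstack(b),rcond=None)
    return x.round(4), [ (proj(im,x)[0]-p).round(1).tolist() for im,p in obs]
E
python3 - <<'E'
from h import *
im=env.get_image("top"); im2=env.get_image("scene")
T=lambda a,b:print(*tri([(im,(330+a[0]/5,190+a[1]/5)),(im2,(210+b[0]/4.7,260+b[1]/4.7))]))
T((340,182),(430,345)) # board -y end
T((130,118),(640,180))
T((278,463),(118,88)); T((362,428),(172,92))if 0 else None
# grip corners: +y/-x..; 
T((278,463),(172,92)); T((362,428),(150,172)); T((382,462),(95,165)); T((297,500),(118,88))
T((360,388),(210,270));T((228,435),(252,125));T((412,518),(45,248))
E
```

```text
[ 0.6139 -0.1882  0.1727] [[0.3, 0.3], [0.5, -0.2]]
[ 0.6447 -0.0842  0.1719] [[0.1, 0.2], [0.3, -0.1]]
[ 0.4622 -0.1599  0.1998] [[3.2, 2.8], [5.2, -1.5]]
[ 0.4703 -0.1535  0.1908] [[-0.0, -0.0], [-0.0, 0.0]]
[ 0.4879 -0.1917  0.1956] [[-0.4, -0.4], [-0.7, 0.2]]
[ 0.4706 -0.2009  0.1995] [[-0.1, -0.1], [-0.2, 0.0]]
[ 0.452  -0.1629  0.1922] [[0.3, 0.2], [0.5, -0.1]]
[ 0.5153 -0.1978  0.1567] [[-0.3, -0.3], [-0.6, 0.2]]
[ 0.4897 -0.1333  0.1577] [[-0.2, -0.2], [-0.3, 0.1]]
[ 0.4521 -0.2222  0.1549] [[-0.4, -0.4], [-0.7, 0.2]]
```

```bash
python3 -m inch '[[[1,2,2,2,0,0,9],[1,5.5,7,4,0,0,18],[1,9.5,12,4,0,0,28],[1,13.5,17,4,0,0,38],[1,17.5,22,4,0,0,48],[1,21,26.5,4,0,0,58],[1,24,30,4,0,0,68],[1,26,32.5,4,0,0,78],[1,26.6,33.4,4,0,0,88],[1,26.6,33.4,4,0,0,89.7],[1,26.6,33.4,4,0,0,89.7]]]' 40
python3 - <<'E'
from h import *
im=env.get_image("wrist");crop("wrist","pics/w1.png",0,0,640,480,1.25,im)
np.save("w1.npy",im,allow_pickle=True)
R,t,K=cal(im);print(-R.T@t,R[2]); o=env.observe();print(o["position"],o["q"],o["tool_rot"])
E
```

```text
time_s: 1.88
position: [0.4696, -0.1772, 0.2713]
tool_rot: [[0.932, -0.0, -0.363], [0.363, -0.0, 0.932], [-0.0, -1.0, -0.0]]
ft_force: [-0.7, -0.5, -1.3]
grip_width: 0.0852
[ 0.44292979 -0.10777917  0.41331976] [ 0.10658291 -0.2743476  -0.95570575]
[ 0.46957396 -0.17733972  0.27135447] [-3.42242598e+01  1.53686746e+01  7.72863107e+01 -6.21095213e-03
  8.73436491e+01 -5.54866268e+01] [[ 9.31927794e-01 -4.11940926e-05 -3.62643882e-01]
 [ 3.62643876e-01 -1.02941182e-04  9.31927792e-01]
 [-7.57209095e-05 -9.99999994e-01 -8.09949632e-05]]
```

View pics/w1.png

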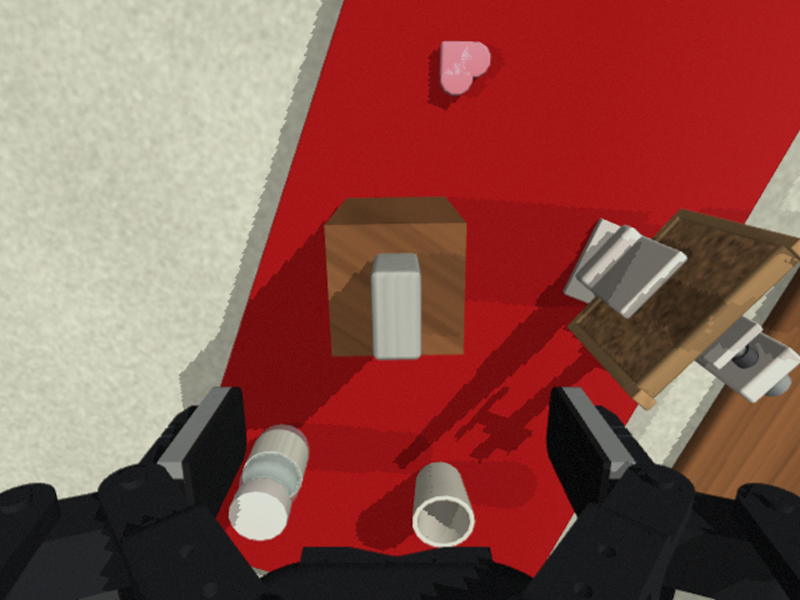

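Run:
```python
from h import *
im=np.load("w1.npy",allow_pickle=True).item()
crop(0,"pics/w1a.png",240,140,160,160,5,im) if 0 else crop(0,"pics/w1a.png",250,150,140,145,4.1,im)
crop(0,"pics/w1b.png",440,150,200,190,3.1,im)
f=lambda u,v,z:onz(im,u/1.25,v/1.25,z).round(4)
for z in(.15,.157,.164):
  P=[f(*p,z) for p in[(325,224),(466,222),(464,354),(331,356)]]
  print(z,[np.linalg.norm(P[i]-P[i-1]).round(4) for i in range(4)],np.mean(P,0).round(4))
```

```text
0.15 [np.float64(0.0731), np.float64(0.0719), np.float64(0.0728), np.float64(0.0733)] [ 0.4718 -0.181   0.15  ]
0.157 [np.float64(0.0712), np.float64(0.0699), np.float64(0.0709), np.float64(0.0714)] [ 0.471  -0.1791  0.157 ]
0.164 [np.float64(0.0692), np.float64(0.0681), np.float64(0.0691), np.float64(0.0694)] [ 0.4702 -0.1771  0.164 ]
```

View pics/w1a.png

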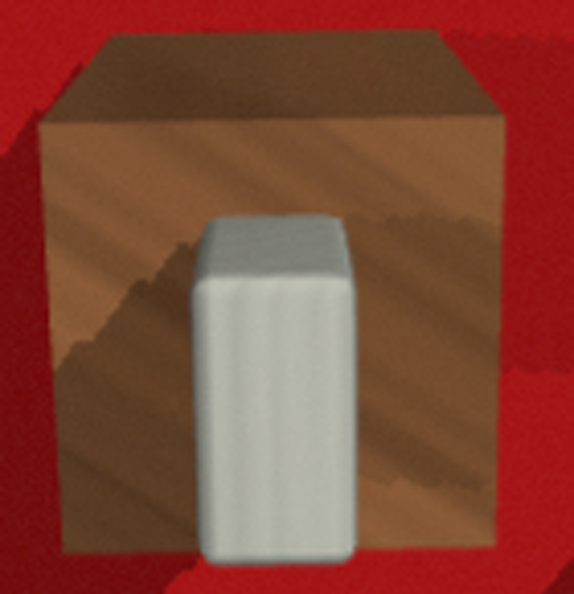

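View pics/w1b.png

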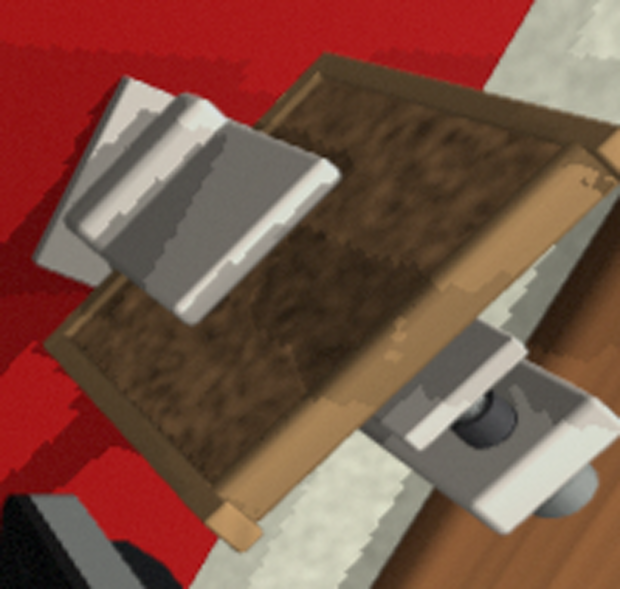

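Run:
```python
from h import *
im=np.load("w1.npy",allow_pickle=True).item()
for z in(.195,.198,.201):
  P=np.array([onz(im,250+u/4.1,150+v/4.1,z) for u,v in[(193,279),(355,276),(355,561),(204,562)]])
  L=[np.linalg.norm(P[i]-P[i-1]).round(4) for i in range(4)]
  d=(P[0]+P[1]-P[2]-P[3])/2;e=(P[1]+P[2]-P[0]-P[3])/2
  print(z,L,P.mean(0).round(4),"yaw",np.degrees([np.arctan2(-d[0],d[1]),np.arctan2(e[1],e[0])]),np.degrees(np.arctan2(-(d:= (P[3]-P[0]))[0],d[1])))
```

```text
0.195 [np.float64(0.0408), np.float64(0.0215), np.float64(0.0411), np.float64(0.0211)] [ 0.4712 -0.1792  0.195 ] yaw [22.37950334 22.05894865] -157.3448465067034
0.198 [np.float64(0.0403), np.float64(0.0212), np.float64(0.0405), np.float64(0.0208)] [ 0.4708 -0.1783  0.198 ] yaw [22.37950334 22.05894865] -157.34484650670336
0.201 [np.float64(0.0397), np.float64(0.0209), np.float64(0.0399), np.float64(0.0205)] [ 0.4704 -0.1773  0.201 ] yaw [22.37950334 22.05894865] -157.34484650670333
```

```bash
python3 -m inch '[[[1,0.1,-0.1,-4,0,0,1],[1,0.1,-0.1,-8,0,0,1],[1,0.1,-0.1,-10.8,0,0,1],[1,0.1,-0.1,-10.8,0,0,1],[-1,0.1,-0.1,-10.8,0,0,1],[-1,0.1,-0.1,-10.8,0,0,1],[-1,0.1,-0.1,-10.8,0,0,1],[-1,0.1,-0.1,-10.8,0,0,1],[-1,0.1,-0.1,-10.8,0,0,1]]]' 40
python3 - <<'E'
from h import *
im=env.get_image("wrist");crop("wrist","pics/w2.png",0,0,640,480,1.25,im)
E
```

```text
time_s: 3.05
position: [0.4711, -0.1779, 0.1639]
tool_rot: [[0.924, 0.001, -0.382], [0.382, -0.001, 0.924], [0.0, -1.0, -0.001]]
ft_force: [-0.7, 1.2, 6.1]
grip_width: 0.0214
```

View pics/w2.png

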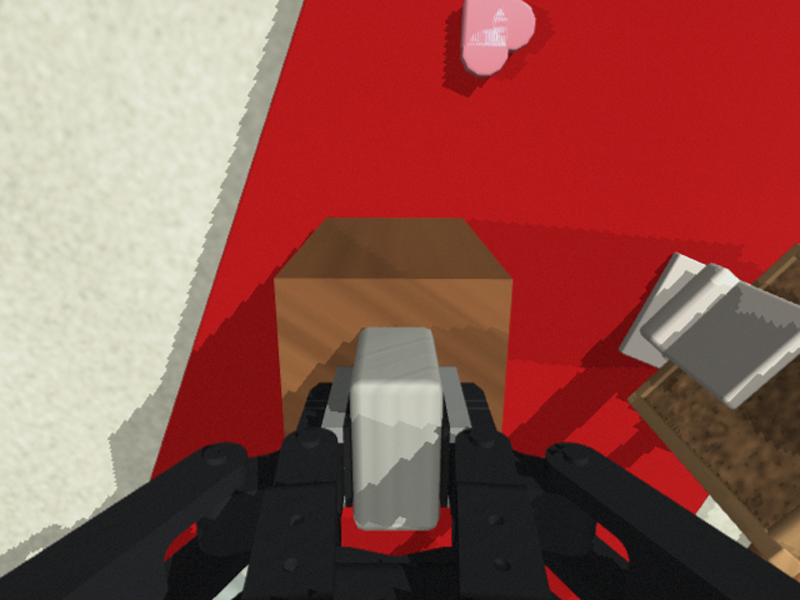

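```bash
python3 -m inch '[[[-1,0,0,1,0,0,0],[-1,0,0,3,0,0,0],[-1,0,0,6,0,0,0],[-1,0,0,9,0,0,0],[-1,0,0,12,0,0,0],[-1,0,0,14.5,0,0,0],[-1,0,0,15.5,0,0,0],[-1,0,0,15.5,0,0,0]]]'
python3 - <<'E'
from h import *
im=env.get_image("wrist");crop("wrist","pics/w3.png",0,0,640,480,1.25,im)
im=crop("scene","pics/s3.png",160,160,240,200,3.3)
E
```

```text
time_s: 4.1
position: [0.4709, -0.1778, 0.3183]
tool_rot: [[0.924, 0.0, -0.382], [0.382, -0.0, 0.924], [0.0, -1.0, -0.0]]
ft_force: [0.5, -0.3, -1.6]
grip_width: 0.0214
```

View pics/w3.png

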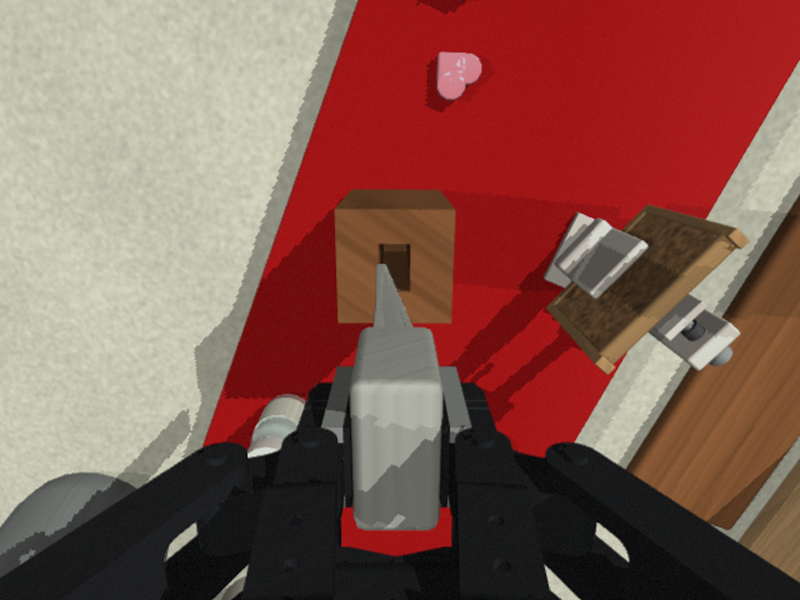

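View pics/s3.png

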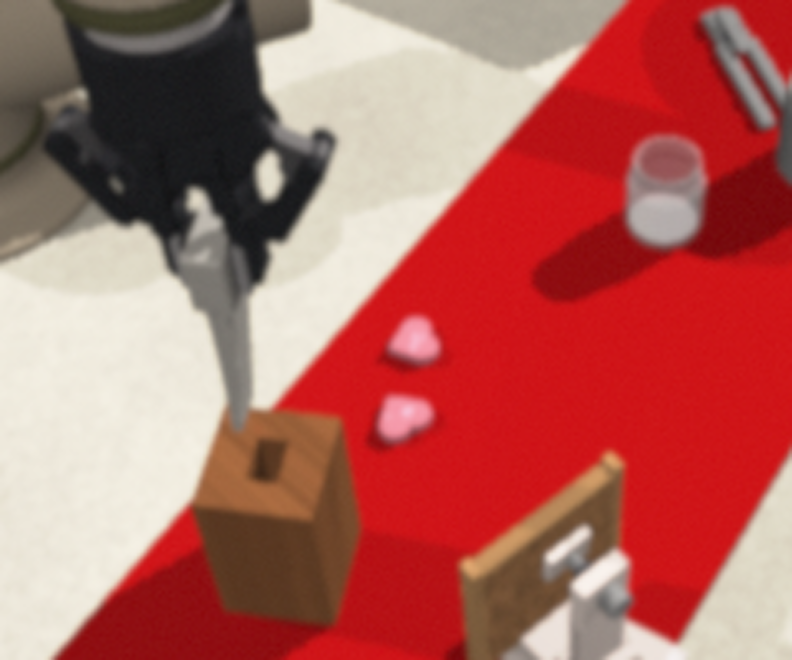

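```bash
python3 -m inch '[[[-1,2,0.5,0.5,0,0,-9],[-1,6,1.4,0.5,0,0,-18],[-1,10,2.4,0.5,0,0,-27],[-1,14,3.3,0.5,0,0,-35],[-1,16.8,3.9,0.5,0,0,-38.9],[-1,16.8,3.9,0.5,0,0,-38.9],[-1,16.8,3.9,0.5,0,0,-38.9]]]'
python3 - <<'E'
from h import *
im=env.get_image("wrist");crop("wrist","pics/w4.png",0,0,640,480,1.25,im);np.save("w4.npy",im,allow_pickle=True)
crop(0,"pics/w4a.png",230,140,200,150,4,im)
im=crop("scene","pics/s4.png",240,200,170,180,3.3);np.save("s4.npy",im,allow_pickle=True)
o=env.observe();print(o["position"],o["tool_rot"])
E
```

```text
time_s: 5.08
position: [0.6385, -0.1389, 0.3225]
tool_rot: [[0.959, -0.002, 0.282], [-0.282, 0.0, 0.959], [-0.002, -1.0, 0.0]]
ft_force: [0.3, 0.2, -0.5]
grip_width: 0.0214
[ 0.63822645 -0.13904565  0.3234544 ] [[ 9.59081646e-01 -2.62790396e-04  2.83129524e-01]
 [-2.83129533e-01  2.93777820e-06  9.59081679e-01]
 [-2.52869226e-04 -9.99999965e-01 -7.15861531e-05]]
```

View pics/w4.png

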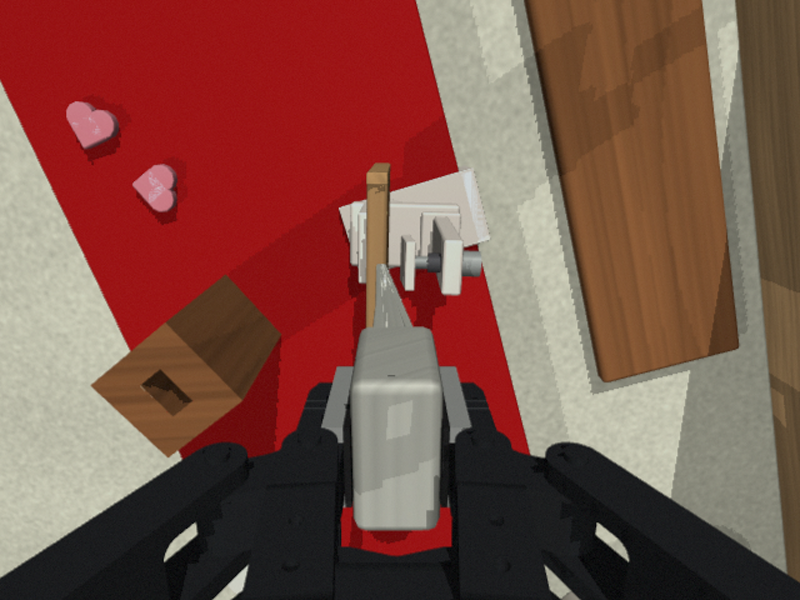

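View pics/w4a.png

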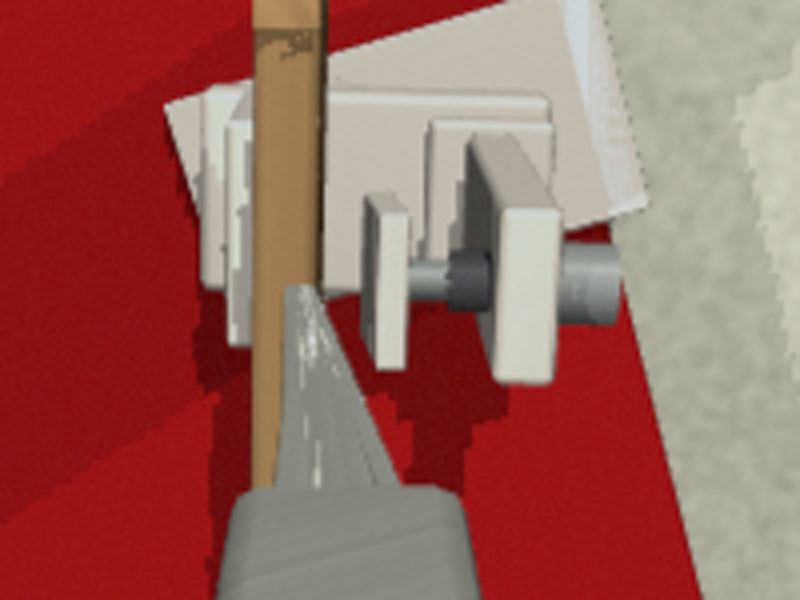

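View pics/s4.png

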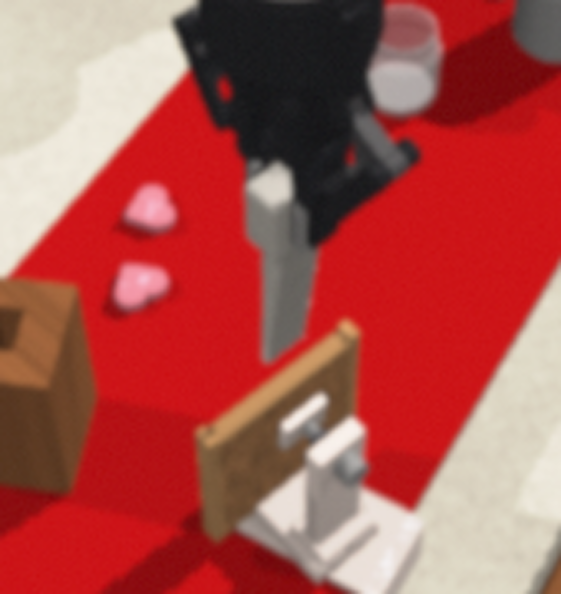

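```bash
cat > fit.py <<'E'
from h import *
from scipy.optimize import least_squares
im=np.load("w4.npy",allow_pickle=True).item()
c=lambda u,v:(230+u/4,140+v/4)
obs=np.array([c(325,29),c(255,29),c(379,210),c(377,368),c(364,192),c(362,350),c(321,285)])
def model(p):
    x,y,z,yaw,g=p; C,S=np.cos(yaw),np.sin(yaw)
    L=np.array([[-.0005,.055,.122],[-.012,.055,.122],[g+.0029,.015,.118],[g+.0029,-.015,.118],[g,.015,.094],[g,-.015,.094]])
    W=np.c_[x+C*L[:,0]-S*L[:,1],y+S*L[:,0]+C*L[:,1],z+L[:,2]]
    # silhouette point: choose y free -> use intersection at row
    q=proj(im,W)
    E=np.array([[x-S*t+C*-.0003,y+C*t+S*-.0003,z+.121] for t in(.0,.03)]); e=proj(im,E)
    k=(obs[6][1]-e[0][1])/(e[1][1]-e[0][1]); s=e[0]+k*(e[1]-e[0])
    return np.r_[(q-obs[:6]).ravel(),s[0]-obs[6][0]]
r=least_squares(model,[.629,-.136,.045,np.radians(-16.5),.006])
print(r.x.round(4),np.degrees(r.x[3]),r.fun.round(1))
z=.1
tip=tri
# tip corners predicted from tool
o=env.observe();T=np.array(o["position"]);R=np.array(o["tool_rot"])
for h in(-.115,-.118,-.112):
  ptip=[T+R[:,0]*a+R[:,2]*.013+np.array([0,0,h]) for a in(-.008,-.005)]
  q=proj(im,ptip); print("tip pred crop",((q-[230,140])*4).round(0).tolist(), ptip[0].round(4))
x,y,zz,yaw,g=r.x
d=T-np.array([x,y,0]);print("tool in clamp x,y mm",1e3*(np.cos(yaw)*d[0]+np.sin(yaw)*d[1]),1e3*(-np.sin(yaw)*d[0]+np.cos(yaw)*d[1]))
E
python3 fit.py
```

```text
[ 0.6324 -0.1448  0.0174 -0.2789  0.008 ] -15.978953026894855 [-1.5 -1.2  1.  -1.1 -0.3  3.6  0.3 -0.3 -0.3  2.5  0.3 -3.4  0.5]
tip pred crop [[292.0, 285.0], [311.0, 285.0]] [ 0.6342 -0.1243  0.2085]
tip pred crop [[293.0, 280.0], [312.0, 280.0]] [ 0.6342 -0.1243  0.2055]
tip pred crop [[292.0, 289.0], [311.0, 289.0]] [ 0.6342 -0.1243  0.2115]
tool in clamp x,y mm 3.978101480874654 7.137756865469246
```

Run:
```python
from h import *
im=np.load("w4.npy",allow_pickle=True).item()
print(im["mtx"])
crop(0,"pics/w4b.png",270,120,110,110,5.4,im)
```

```text
[[414.32336739   0.         316.6784446 ]
 [  0.         414.32336739 236.74898294]
 [  0.           0.           1.        ]]
```

View pics/w4b.png

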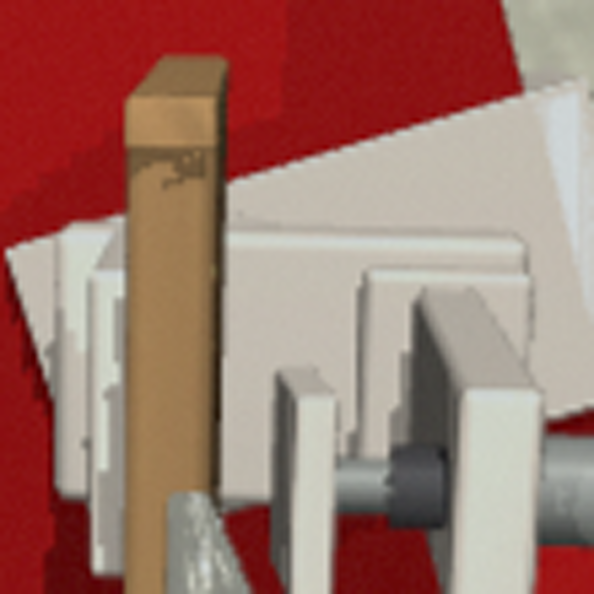

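```bash
sed -i 's/^obs=.*/obs=np.array([(310.2,138),(293.5,138),c(379,210),c(377,368),c(364,192),c(362,350),(309.1,208)])/' fit.py; python3 fit.py
```

```text
[ 0.6342 -0.137   0.0481 -0.3009  0.008 ] -17.242348539402762 [-0.3 -0.  -0.2 -0.3  0.4  1.5  0.   1.4 -0.1 -0.  -0.3 -2.7  0.4]
tip pred crop [[292.0, 285.0], [311.0, 285.0]] [ 0.6342 -0.1243  0.2085]
tip pred crop [[293.0, 280.0], [312.0, 280.0]] [ 0.6342 -0.1243  0.2055]
tip pred crop [[292.0, 289.0], [311.0, 289.0]] [ 0.6342 -0.1243  0.2115]
tool in clamp x,y mm 4.423022823750515 -0.7733747749844434
```

```bash
python3 -m inch '[[[-1,0.64,-0.11,0,0,0,-0.8],[-1,0.64,-0.11,-1.5,0,0,-0.8],[-1,0.64,-0.11,-2.2,0,0,-0.8],[-1,0.64,-0.11,-2.2,0,0,-0.8]]]'
python3 - <<'E'
from h import *
im=env.get_image("wrist");crop("wrist","pics/w5.png",260,140,110,110,5.4,im);np.save("w5.npy",im,allow_pickle=True)
im=crop("scene","pics/s5.png",280,240,100,100,5.5);np.save("s5.npy",im,allow_pickle=True)
E
```

```text
time_s: 5.68
position: [0.6452, -0.14, 0.301]
tool_rot: [[0.955, -0.001, 0.297], [-0.297, 0.0, 0.955], [-0.001, -1.0, 0.0]]
ft_force: [-0.8, -0.6, -0.5]
grip_width: 0.0216
```

View pics/w5.png

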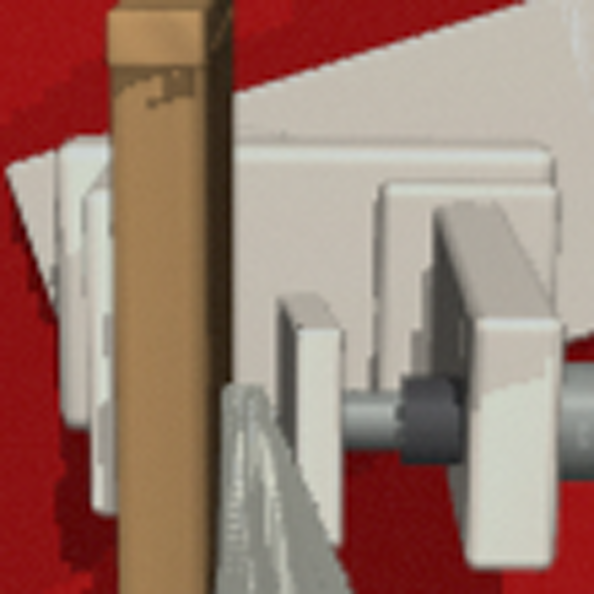

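View pics/s5.png

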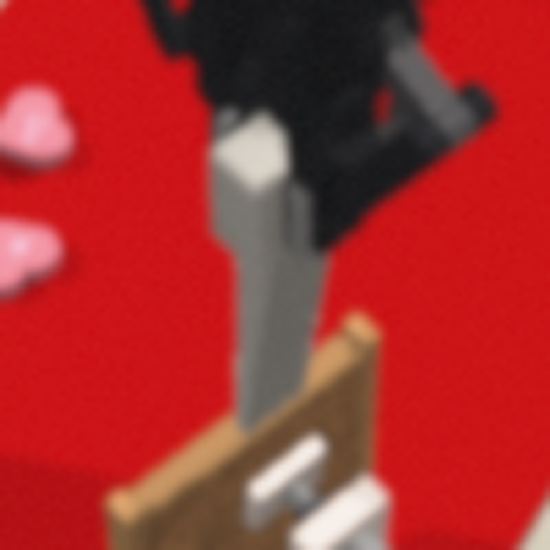

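Run:
```python
from h import *
im=np.load("w5.npy",allow_pickle=True).item()
q=lambda u,v,z:onz(im,260+u/5.4,140+v/5.4,z)
yaw=np.radians(-17.2);Y=np.array([-np.sin(yaw),np.cos(yaw),0]);X=np.array([Y[1],-Y[0],0])
o=env.observe();T=np.array(o["position"]);R=np.array(o["tool_rot"])
def s(n,p): print(n,1e3*np.array([X@(p-T),Y@(p-T)]).round(4))
for zt in(.183,.187,.191): s("tip",q(222,385,zt))
for zc in(.044,.048):
  s("board front",q(210,385,zc+.121)); s("board end",q(205,12,zc+.123))
  s("pad +y top",q(300,327,zc+.118)); s("pad -y top",q(298,545,zc+.118));s("pad right",q(340,327,zc+.118))
```

```text
tip [-9.7 11.8]
tip [-9.5 12.7]
tip [-9.4 13.7]
board front [-11.9   7.4]
board end [-11.8  54.1]
pad +y top [-0.4 14.3]
pad -y top [ -0.8 -15. ]
pad right [ 4.7 14.3]
board front [-11.7   8.4]
board end [-11.6  54.4]
pad +y top [-0.4 15.2]
pad -y top [ -0.7 -13.7]
pad right [ 4.6 15.2]
```

```bash
python3 -m inch '[[[-1,0,0,-1,0,0,0],[-1,0,0,-2,0,0,0],[-1,0,0,-3,0,0,0],[-1,0,0,-4,0,0,0],[-1,0,0,-5,0,0,0],[-1,0,0,-6,0,0,0],[-1,0,0,-6,0,0,0]]]'
python3 - <<'E'
from h import *
im=env.get_image("wrist");crop("wrist","pics/w6.png",230,140,150,150,4,im)
print(env.observe()["ft_force"])
E
```

```text
time_s: 6.65
position: [0.6447, -0.1397, 0.2402]
tool_rot: [[0.955, -0.003, 0.296], [-0.296, 0.001, 0.955], [-0.003, -1.0, 0.0]]
ft_force: [-2.0, 0.0, -2.4]
grip_width: 0.0216
[-3.15986549  1.47455339 -1.16963322]
```

View pics/w6.png

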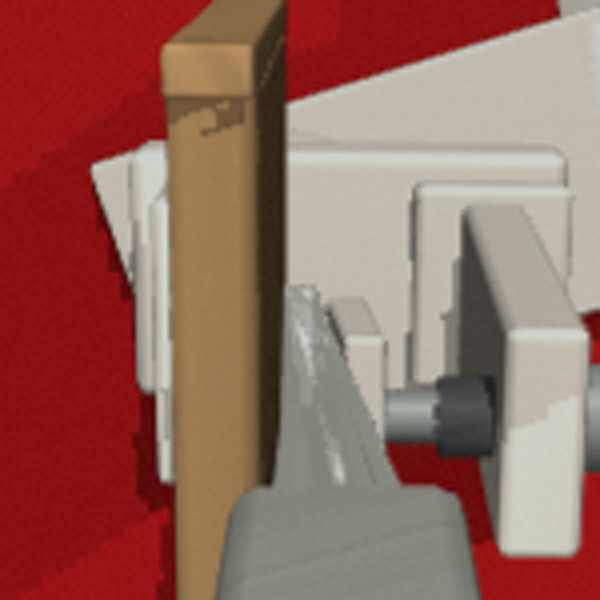

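```bash
python3 -m inch '[[[-1,-0.05,0.015,0,0,0,0],[-1,-0.1,0.03,0,0,0,0],[-1,-0.1,0.03,0,0,0,0],[-1,-0.1,0.03,0,0,0,0]]]'; python3 -c "
from h import *
print(env.observe()['ft_force'])"
```

```text
time_s: 7.2
position: [0.6445, -0.1396, 0.2417]
tool_rot: [[0.955, 0.001, 0.296], [-0.296, -0.0, 0.955], [0.001, -1.0, -0.0]]
ft_force: [-0.8, 1.0, -0.6]
grip_width: 0.0217
[-0.80590443  1.00106392 -0.6195597 ]
```

```bash
python3 -m inch '[[[-1,-0.05,0.015,0,0,0,0],[-1,-0.05,0.015,0,0,0,0],[-1,-0.05,0.015,0,0,0,0]]]';python3 -m inch '[[[-1,-0.05,0.015,0,0,0,0],[-1,-0.05,0.015,0,0,0,0],[-1,-0.05,0.015,0,0,0,0]]]'; python3 -c "
from h import *
print(env.observe()['ft_force'])"
```

```text
time_s: 7.58
position: [0.6439, -0.1395, 0.2414]
tool_rot: [[0.955, 0.0, 0.296], [-0.296, -0.0, 0.955], [0.0, -1.0, -0.0]]
ft_force: [-0.2, 0.1, -0.7]
grip_width: 0.0213
time_s: 7.95
position: [0.6433, -0.1393, 0.2413]
tool_rot: [[0.955, 0.0, 0.296], [-0.296, -0.0, 0.955], [0.0, -1.0, -0.0]]
ft_force: [1.1, 0.3, -0.8]
grip_width: 0.0214
[ 1.14485751  0.31448496 -0.76037235]
```

```bash
python3 -m inch '[[[-1,-0.03,0.01,0,0,0,0],[-1,-0.03,0.01,0,0,0,0],[-1,-0.03,0.01,0,0,0,0]]]'; python3 -c "
from h import *
im=env.get_image('wrist');crop('wrist','pics/w7.png',230,140,150,150,4,im)
print(env.observe()['ft_force'])"
```

```text
time_s: 8.32
position: [0.643, -0.1392, 0.2413]
tool_rot: [[0.955, 0.0, 0.296], [-0.296, 0.0, 0.955], [0.0, -1.0, 0.0]]
ft_force: [-0.4, 0.7, -1.5]
grip_width: 0.0215
[-0.46157961  0.74230085 -0.57149121]
```

View pics/w7.png

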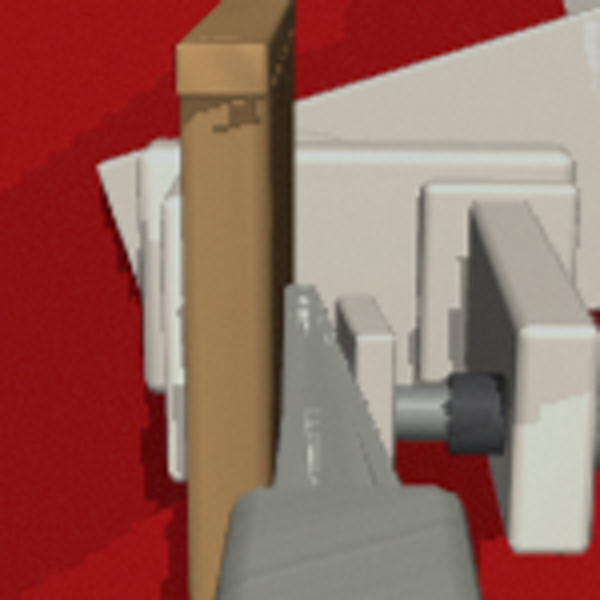

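```bash
for i in 1 2; do python3 -m inch '[[[-1,-0.03,0.01,0,0,0,0],[-1,-0.03,0.01,0,0,0,0],[-1,-0.03,0.01,0,0,0,0]]]' | grep -E "pos|ft"; python3 -c "
from h import *
print(env.observe()['ft_force'],env.observe()['wrist_torque'])";done
```

```text
position: [0.6427, -0.1391, 0.2413]
ft_force: [-0.4, -0.9, -1.0]
[-0.41819152 -0.8829754  -1.04503711] [-0.00335597  0.00619213 -0.03329708]
position: [0.6424, -0.139, 0.2413]
ft_force: [0.8, 0.3, -0.2]
[ 0.75824008  0.25569344 -0.16856529] [ 0.00770222 -0.0262633   0.00090635]
```

```bash
for i in 1 2; do python3 -m inch '[[[-1,-0.03,0.01,0,0,0,0],[-1,-0.03,0.01,0,0,0,0]]]' | grep -E "pos|ft"; python3 -c "
from h import *
print(env.observe()['ft_force'],env.observe()['wrist_torque'])";done
```

```text
position: [0.6421, -0.1389, 0.2413]
ft_force: [-0.2, -0.0, -0.5]
[-0.16200208 -0.04505343 -0.47161239] [ 0.00849747 -0.06180663 -0.02984472]
position: [0.6418, -0.1388, 0.2413]
ft_force: [-0.9, -0.1, -0.8]
[-0.90250412 -0.07394218 -0.8265001 ] [ 0.0354935  -0.03882264  0.00437191]
```

```bash
for i in 1 2; do python3 -m inch '[[[-1,-0.03,0.01,0,0,0,0],[-1,-0.03,0.01,0,0,0,0]]]' | grep -E "pos|ft"; python3 -c "
from h import *
print(env.observe()['ft_force'],env.observe()['wrist_torque'])";done
python3 -c "
from h import *
im=env.get_image('wrist');crop('wrist','pics/w8.png',270,180,75,75,8,im)"
```

```text
position: [0.6415, -0.1387, 0.2413]
ft_force: [0.2, -0.3, -0.8]
[ 0.16295477 -0.27290446 -0.8278397 ] [0.03145653 0.00376886 0.01333331]
position: [0.6412, -0.1386, 0.2413]
ft_force: [-0.3, 0.2, -0.6]
[-0.34823256  0.15709298 -0.62063659] [0.00239554 0.02104853 0.06252968]
```

View pics/w8.png

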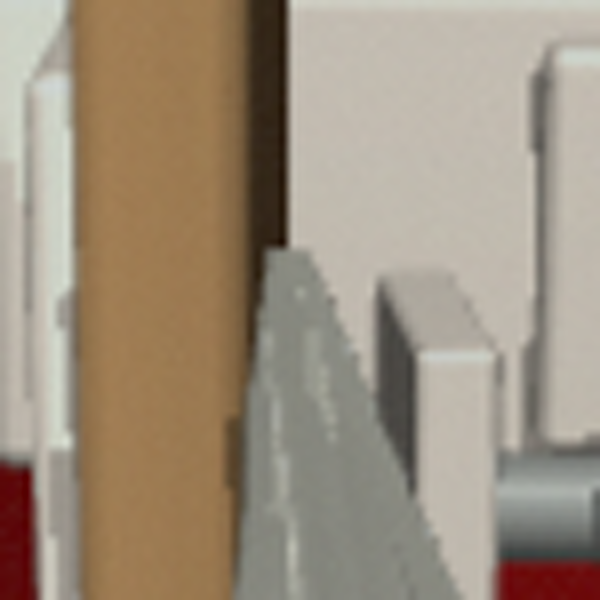

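```bash
for i in 1 2; do python3 -m inch '[[[-1,-0.03,0.01,0,0,0,0],[-1,-0.03,0.01,0,0,0,0]]]' | grep -E "pos|ft"; python3 -c "
from h import *
print(env.observe()['ft_force'],env.observe()['wrist_torque'])";done
```

```text
position: [0.6409, -0.1385, 0.2413]
ft_force: [-0.2, -0.5, -0.6]
[-0.23986167 -0.52820274 -0.61866737] [0.02001302 0.05929069 0.05845616]
position: [0.6407, -0.1384, 0.2413]
ft_force: [0.2, -0.2, -2.3]
[ 0.21954331 -0.24647491 -2.25563085] [-0.0800827  -0.19389144 -0.00653882]
```

```bash
python3 -m inch '[[[-1,0,0,0,0,0,0],[-1,0,0,0,0,0,0]]]' | grep -E "pos|ft|time"; python3 -c "
from h import *
print(env.observe()['ft_force'],env.observe()['wrist_torque'])"; python3 -m inch '[[[-1,0,0,-0.5,0,0,0],[-1,0,0,-1,0,0,0],[-1,0,0,-1,0,0,0]]]' | grep -E "pos|ft|time"; python3 -c "
from h import *
print(env.observe()['ft_force'],env.observe()['wrist_torque'])"
```

```text
time_s: 10.92
position: [0.6407, -0.1384, 0.2414]
ft_force: [1.0, -1.2, -1.6]
[ 0.95808261 -1.22659998 -1.57089836] [-0.12679825 -0.32432596 -0.00136463]
time_s: 11.3
position: [0.6407, -0.1384, 0.2307]
ft_force: [2.1, -1.3, -1.5]
[ 2.12322437 -1.26992588 -1.51188123] [-0.23211977 -0.56756498 -0.01785939]
```

```bash
python3 -m inch '[[[-1,0.02,-0.006,-0.4,0,0,0],[-1,0.02,-0.006,-0.8,0,0,0],[-1,0.02,-0.006,-0.8,0,0,0]]]' | grep -E "pos|ft|time"; python3 -c "
from h import *
print(env.observe()['ft_force'],env.observe()['wrist_torque'])"; python3 -m inch '[[[-1,0,0,-0.3,0,0,0],[-1,0,0,-0.3,0,0,0]]]' | grep -E "pos|ft|time"; python3 -c "
from h import *
print(env.observe()['ft_force'],env.observe()['wrist_torque'])"
```

```text
time_s: 11.68
position: [0.6407, -0.1384, 0.2229]
ft_force: [0.9, 0.7, -1.7]
[ 0.90417319  0.69659206 -1.70838119] [-0.12627234 -0.39595529 -0.01491985]
time_s: 11.92
position: [0.6407, -0.1384, 0.2201]
ft_force: [1.7, 0.5, -1.8]
[ 1.70985192  0.54167054 -1.82988968] [-0.0489565  -0.27847457 -0.01364714]
```

```bash
for i in 1 2; do python3 -m inch '[[[-1,0,0,-0.3,0,0,0],[-1,0,0,-0.3,0,0,0]]]' | grep -E "pos|ft|time"; python3 -c "
from h import *
print(env.observe()['ft_force'],env.observe()['wrist_torque'])"; done
python3 -c "
from h import *
im=env.get_image('wrist');crop('wrist','pics/w9.png',250,170,110,110,6,im)
im=env.get_image('scene');crop('scene','pics/s9.png',280,240,100,100,5.5,im)"
```

```text
time_s: 12.18
position: [0.6407, -0.1384, 0.217]
ft_force: [0.1, 1.0, -1.4]
[ 0.12963142  1.03892316 -1.36600129] [-0.04362408 -0.31071018  0.01557989]
time_s: 12.42
position: [0.6408, -0.1385, 0.214]
ft_force: [1.4, 0.3, -1.7]
[ 1.3866144   0.25135009 -1.72066023] [-0.11982328 -0.27809531  0.01863636]
```

View pics/w9.png

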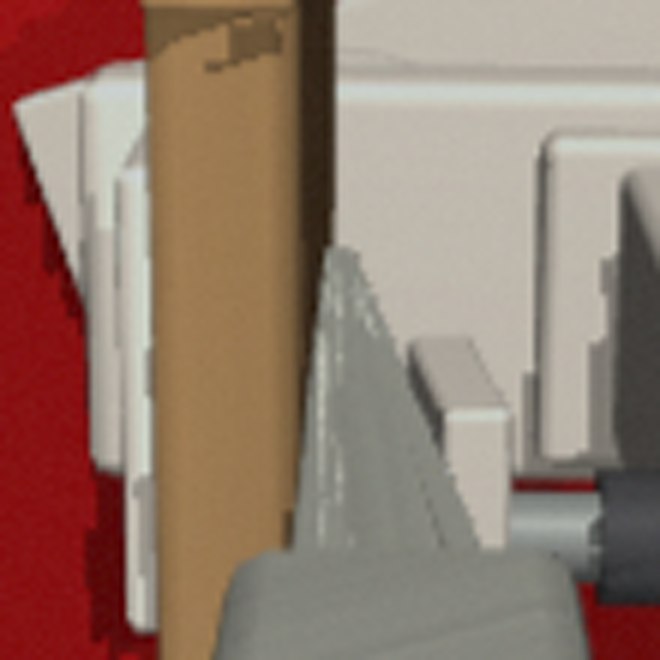

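View pics/s9.png

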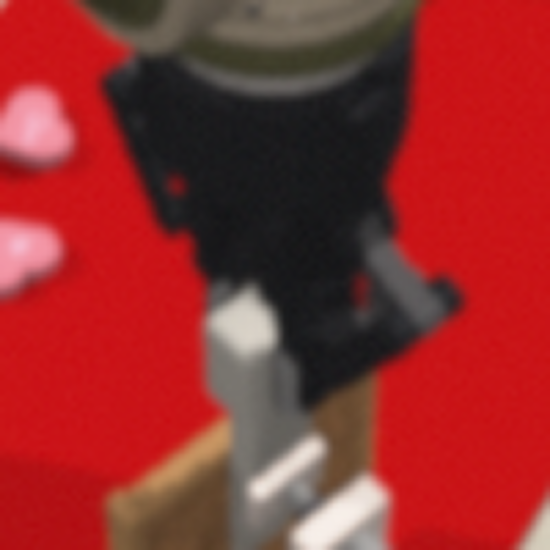

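```bash
for i in 1 2 3; do python3 -m inch '[[[-1,0,0,-0.2,0,0,0],[-1,0,0,-0.2,0,0,0]]]' | grep -E "pos|time"; python3 -c "
from h import *
print(env.observe()['ft_force'],env.observe()['wrist_torque'])"; done
```

```text
time_s: 12.78
position: [0.6408, -0.1384, 0.2122]
[ 0.8404453  -0.33086475 -0.9720626 ] [-0.05063086 -0.18879891 -0.01801166]
time_s: 13.02
position: [0.6408, -0.1384, 0.2102]
[ 0.04198104 -1.08055195 -0.93643204] [-0.0817614  -0.24299964 -0.02028957]
time_s: 13.28
position: [0.6407, -0.1384, 0.2083]
[0.70887226 0.65743918 0.34390369] [-0.04896488  0.02135731 -0.08878693]
```

```bash
for i in 1 2 3; do python3 -m inch '[[[-1,0,0,-0.1,0,0,0],[-1,0,0,-0.1,0,0,0]]]' | grep -E "pos|time"; python3 -c "
from h import *
print(env.observe()['ft_force'],env.observe()['wrist_torque'])"; done
```

```text
time_s: 13.52
position: [0.6407, -0.1384, 0.2075]
[-1.42648072  1.00290814  3.0752477 ] [ 0.05745345  0.17550809 -0.10282585]
time_s: 13.78
position: [0.6408, -0.1384, 0.2064]
[-1.43323492  0.52462638  4.30495855] [-0.00650856  0.21215392 -0.05403069]
time_s: 14.02
position: [0.6408, -0.1384, 0.2054]
[-2.41887785 -0.31011517  4.38040834] [ 0.06605471  0.30889217 -0.18134231]
```

```bash
for i in 1 2; do python3 -m inch '[[[-1,-0.02,0.006,-0.1,0,0,0],[-1,-0.02,0.006,-0.1,0,0,0]]]' | grep -E "pos|time"; python3 -c "
from h import *
print(env.observe()['ft_force'],env.observe()['wrist_torque'])"; done
```

```text
time_s: 14.28
position: [0.6407, -0.1384, 0.2045]
[-1.20397471  0.42756488  5.02872008] [ 0.0213537   0.20792048 -0.13415541]
time_s: 14.52
position: [0.6407, -0.1384, 0.2037]
[-1.89450789  0.62283383  5.95613067] [ 0.00683053  0.13413143 -0.11453586]
```

```bash
for i in 1 2; do python3 -m inch '[[[-1,-0.01,0.003,-0.1,0,0,0],[-1,-0.01,0.003,-0.1,0,0,0]]]' | grep -E "pos|time"; python3 -c "
from h import *
print(env.observe()['ft_force'],env.observe()['wrist_torque'])"; done
```

```text
time_s: 14.78
position: [0.6406, -0.1384, 0.2029]
[-1.10975273  0.52066789  6.22498308] [ 0.01684072  0.16075626 -0.16995283]
time_s: 15.02
position: [0.6406, -0.1385, 0.2021]
[-0.43460747  0.92805746  7.65298943] [ 0.06175405  0.16429281 -0.1672207 ]
```

```bash
python3 -m inch '[[[-1,0,0,-0.1,0,0,0],[-1,0,0,-0.1,0,0,0],[-1,0,0,-0.1,0,0,0]]]' | grep -E "pos|time"; python3 -c "
from h import *
print(env.observe()['ft_force'],env.observe()['wrist_torque'])
im=env.get_image('wrist');crop('wrist','pics/w10.png',250,170,110,110,6,im)"
```

```text
time_s: 15.4
position: [0.6406, -0.1385, 0.2012]
[-1.28293825  0.22081822  7.91029103] [ 0.04431396  0.17034305 -0.18492172]
```

View pics/w10.png

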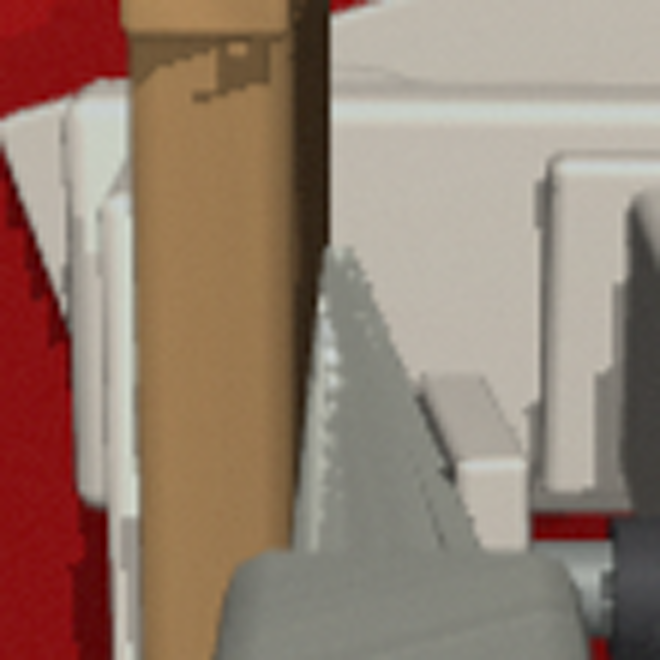

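```bash
python3 -m inch '[[[-1,0,0,-0.06,0,0,0],[-1,0,0,-0.06,0,0,0]]]' | grep -E "pos|time|ft"; python3 -m inch '[[[-0.3,0,0,0.05,0,0,0],[0,0,0,0.1,0,0,0],[0.3,0,0,0.1,0,0,0],[0.3,0,0,0.1,0,0,0],[0.3,0,0,0.1,0,0,0]]]' | grep -E "pos|time|ft|grip"; python3 -c "
from h import *
print(env.observe()['ft_force'],env.observe()['wrist_torque'])
im=env.get_image('wrist');crop('wrist','pics/w11.png',0,0,640,480,1.25,im)"
```

```text
time_s: 15.7
position: [0.6406, -0.1384, 0.2008]
ft_force: [-1.7, 0.8, 8.6]
time_s: 16.32
position: [0.6402, -0.1382, 0.2006]
ft_force: [1.0, 0.3, -0.4]
grip_width: 0.0552
[ 0.95734026  0.32884015 -0.43538915] [-0.04143853 -0.00639576 -0.03438177]
```

View pics/w11.png

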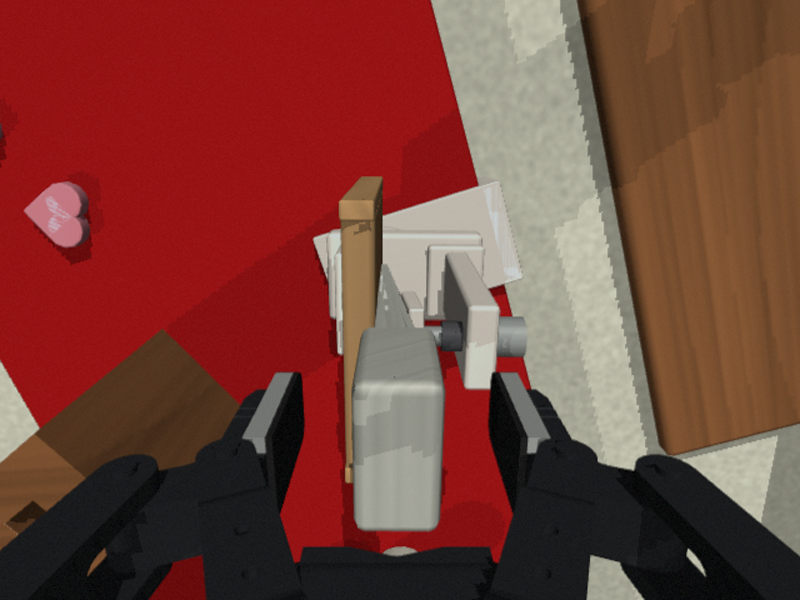

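```bash
python3 -m inch '[[[0.5,0,0,1,0,0,0],[0.5,0,0,4,0,0,0],[0.5,0,0,8,0,0,0],[0.5,0,0,12,0,0,0],[0.5,0,0,13,0,0,0],[0.5,0,0,13,0,0,0],[0.5,0,0,13,0,0,0]]]' | grep -E "pos|time|ft|grip"; python3 -c "
from h import *
im=env.get_image('wrist');crop('wrist','pics/w12.png',220,150,150,150,4,im);np.save('w12.npy',im,allow_pickle=True)
im=env.get_image('scene');crop('scene','pics/s12.png',60,120,400,340,2,im)"
```

```text
time_s: 17.25
position: [0.64, -0.1382, 0.329]
ft_force: [-0.8, -0.9, -0.2]
grip_width: 0.0637
```

View pics/w12.png

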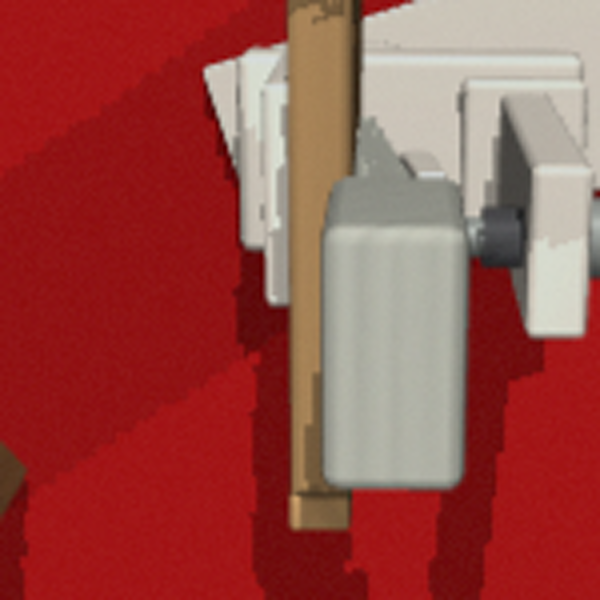

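View pics/s12.png

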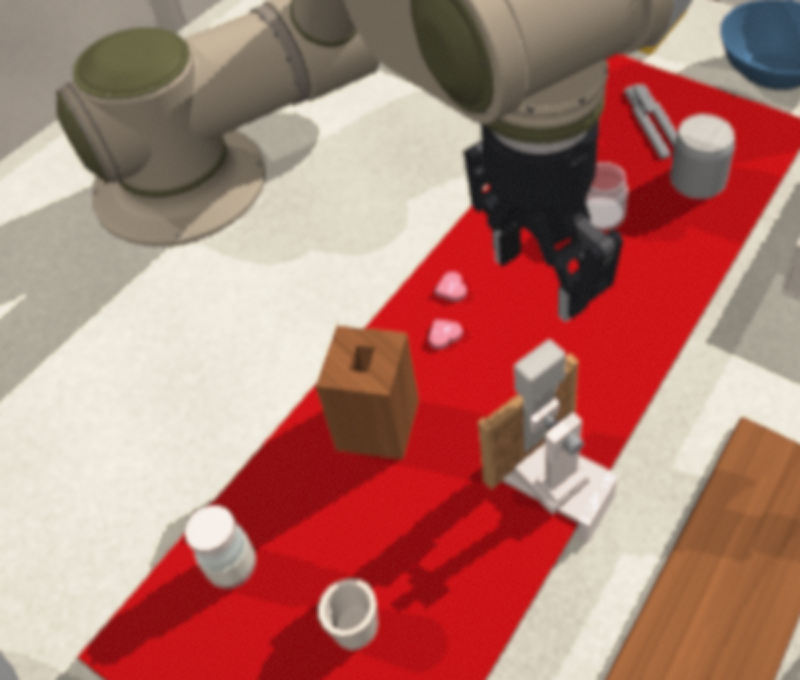

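```bash
python3 -c "
from rig import env
print(env.close_job())"
```

```text
the job is handed in; nothing more can be done
None
```

I drew the blade from its block, turned it square to the clamp and lowered it into the gap. I moved it sideways until its flat face touched the board, then pushed it down until it resisted with about 9 N net. I released it, withdrew the gripper 13 cm and handed the job in at about 17 s of the 38 s allowed.

**Final pictures:** The blade stands upright and square to the board behind the pad. The gripper is clear of it, and the other things appear where they were.

**Forces:** I could not measure the force on the board directly. From the 9 N push and the stated 0.75 ratio I estimate about 7 N, inside the 3 to 14 N window. The largest upward reading at the wrist was 8.6 N. I did not do a separate fingertip push after releasing.

**Check that disagreed:** The camera put the flat face about 2 mm from the board before contact, but the arm had to move about 4.5 mm before the wrist felt it. I went by the felt contact.

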